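# Find the full module carton by its weight and stock it

### The arm

A 7-joint arm with a two-finger parallel gripper is mounted at the origin on the work surface. World frame = base frame: x ahead of the robot, y to its left, z up, the work surface at z = 0. Lengths are in m, angles in rad, forces in N, time in s.
With the tool pointing down it reaches from about 0.4 to 0.85 m from the base axis. Payload 4.5 kg.
Tool frame: the origin (TCP) lies between the finger pads; the fingertips stand 11 mm ahead of it and the grasp point (between the pads) lies 8 mm behind it (r.nose_length is the distance from the TCP to the fingertips, in m); z points along the fingers, y is the line along which they close (so a half turn about z gives the same grasp; the last joint's range is limited). The gripper opens to 88 mm and grips with 3 to 60 N. Pads are 18 mm wide; open, the fingers measure 123 mm over their backs; the gripper's body (75 mm by 187 mm) begins 45 mm behind the grasp point.
Start: joints at [-1.127, 0.689, -0.195, 1.565, 0.157, 0.902, -0.215], TCP at [0.249, 0.573, 0.215] pointing down, gripper open.
Joint ranges: [-3.01, 3.01], [-0.46, 2.08], [-1.47, 1.51], [0.13, 2.56], [-1, 4.14], [0.04, 2.09], [-2.66, 2.66]. Speed limits (rad/s): [2.57, 2.57, 3.14, 3.14, 3.14, 3.14, 3.14].

### API

Orientations are given as a unit quaternion [x, y, z, w].
In Python, from plant import get_state, snapshot, camera_model, r gives the robot as it stands.
- The arm moves only by the shell command python3 -m inch 'ROWS' [FORCE]. ROWS is text: rows parted by semicolons, each of 7 numbers parted by spaces: the opening, from -1 (shut) to 1 (fully open), then the shift along the tool's x, y, z in m, then the turn, a rotation vector about the tool's x, y, z in rad. A call has 1 to 20 rows; each row shifts and turns the commanded pose from where the row before left it, along the tool's axes as they then stand; what a row does not reach is not made up. A row lasts 1/12 s, in which the tool goes at most 41.7 mm and 7.16 degrees, less where a joint would pass 70% of its speed; a pose out of reach is approached as far as the arm can. A call is refused whole if a number of a shift passes 0.0417 or a number of a turn 0.125, either way. A call with a gripper value outside its range is refused whole. The fingers move at their own pace and stop on an object; FORCE is the grip in N (left out, the last holds). Time passes only in rows, so rows that do not move let the fingers close. It gives the time, the measured TCP pose, the force, the opening and the grip force at its end, in the units of the state.
- get_state(): the state, without advancing time (a new reading comes with each control period).
- snapshot(name): name is "scene" or "side" or "wrist"; returns (picture, depth): 480x640x3 uint8, red, green, blue; 480x640 float32, m along the optical axis (not along the pixel's ray), 0 where there is no reading.
- camera_model(name): a dict with "intrinsics" (3x3 intrinsics, pixels), "dist" ([k1, k2, p1, p2, k3] as OpenCV has them; the pictures are not rectified), "view" (4x4, takes a point from world to camera coordinates). Camera axes: x right, y down, z forward; pixel columns grow to the right and rows downward; lengths in m; the calibration is good to about 2 mm. A picture is of the moment at which its call begins: read the wrist's pose just before it. camera_model takes no time and is no camera call; for the wrist camera it gives the pose at the moment of the call.
- r.finish_job(): hands the job in; it is judged then, once.
The state is a dict: "clock": time; "q": joint angles; "qd": joint speeds; "joint_torque": joint torques, N m; "tool_pos": TCP position; "eef_rot": TCP orientation; "contact_force": force on the tool from outside, world axes, zero at the start; "moment": the same for the moment, N m; "opening": opening from 0.0 (shut) to 1.0 (fully open); "finger_force": force on a finger pad.
Only numpy, scipy, OpenCV 4.12 (cv2) and the standard library are available. Lean on these libraries where they do the work, as an engineer would, in place of code of your own. Each camera call takes 0.05 s, during which the arm holds its last target. There are 200 camera calls.

### The job

Of the two identical white cartons on the electronics bench, one still holds its module and the other is empty, and only their weight tells. Find the full one by feel and set it down, flat and without dropping it, in the grey stock tray; the empty one must stay, or be put back flat, where it stood.

Things in the scene. Friction and masses are not known exactly. Their poses are not given: they have to be found in the camera images.
- carton_1: One of two identical closed white cartons, stiff, 52 mm (its x) by 90 mm (its y) by 50 mm tall, grey printed bands; standing flat, free to grip from above across the 52 mm. Origin: centre of its underside, z up. The full one (either of the two) weighs 320 to 460 g, the empty one 50 to 85 g: only the weight felt on lifting tells (over 3 N, under 1 N). They stand 0.14 to 0.3 m apart.
- carton_2: One of two identical closed white cartons, stiff, 52 mm (its x) by 90 mm (its y) by 50 mm tall, grey printed bands; standing flat, free to grip from above across the 52 mm. Origin: centre of its underside, z up. The full one (either of the two) weighs 320 to 460 g, the empty one 50 to 85 g: only the weight felt on lifting tells (over 3 N, under 1 N). They stand 0.14 to 0.3 m apart.
- tray: Open grey plastic stock tray, fixed to the bench, 170 mm (its x) by 200 mm (its y), 30 mm high, walls and floor 5 mm thick, empty. Origin: centre of its underside on the bench. It stands left or right of the cartons; a breadboard on a black plate (not to be used) lies on the other side.

How it is judged:
At the end, for the whole second after the job is handed in: The full carton rests flat (within 10 degrees) on the tray's floor, still, its weight (over 2 N) on the tray; the empty carton stands flat (within 10 degrees) and still within 50 mm of where it was at the start (((contact force between carton_1 and tray above 2 N and z of carton_1 in the frame of tray below 0.012 m and x of carton_1 in the frame of tray between -0.065 and 0.065 m and y of carton_1 in the frame of tray between -0.08 and 0.08 m and angle between each of carton_1, carton_2's own z axis and vertical below 0.17 rad and linear speed of each of carton_1, carton_2 below 0.02 m/s and distance of carton_2 from where it was at the start of the episode below 0.05 m) or (contact force between carton_2 and tray above 2 N and z of carton_2 in the frame of tray below 0.012 m and x of carton_2 in the frame of tray between -0.065 and 0.065 m and y of carton_2 in the frame of tray between -0.08 and 0.08 m and angle between each of carton_2, carton_1's own z axis and vertical below 0.17 rad and linear speed of each of carton_2, carton_1 below 0.02 m/s and distance of carton_1 from where it was at the start of the episode below 0.05 m))); the robot touches nothing.
It fails at once if a carton is dropped or thrown: it moves faster than 0.7 m/s (a fall of about 25 mm) while the fingers do not hold it ((linear speed of carton_1 above 0.7 m/s and contact force between the fingers and carton_1 below 0.05 N) or (linear speed of carton_2 above 0.7 m/s and contact force between the fingers and carton_2 below 0.05 N)).
It also fails if it takes over 56 s, if anything falls off the work surface, if the arm or the gripper's body presses on something with over 40 N, if the wrist force passes 120 N, or if a joint passes its speed limit or range.

## Working session

There is one attempt and no reset: what is moved stays moved. The work goes in short steps, Python scripts to look and compute and a shell command to move; the robot and the scene stay as the last step left them, time stands still between calls to the robot, and variables do not carry over. Pictures are saved under pics/ and viewed, at most 10 in all, crops included, and the job is handed in when it is done.

```bash
ls; mkdir -p pics
python3 - <<'E'
from plant import *
import cv2,numpy as np
s=get_state();print({k:np.round(v,3).tolist() for k,v in s.items()})
for n in("scene","side"):
    p,d=snapshot(n);cv2.imwrite(f"pics/{n}0.png",p[:,:,::-1]);np.save(f"pics/{n}0.npy",d)
    m=camera_model(n);print(n,np.round(m["view"],3).tolist(),m["intrinsics"],m["dist"])
E
```

```text
pics
{'clock': 0.0, 'q': [-1.127, 0.69, -0.195, 1.566, 0.157, 0.903, -0.215], 'qd': [0.002, 0.0, -0.001, 0.0, 0.001, 0.0, 0.001], 'joint_torque': [0.0, -52.755, -1.267, -15.343, -0.053, 0.006, 0.0], 'tool_pos': [0.249, 0.573, 0.214], 'eef_rot': [0.203, 0.979, -0.001, -0.0], 'contact_force': [0.225, -0.553, -0.316], 'moment': [-0.016, 0.017, -0.041], 'finger_force': 0.0, 'opening': 0.999}
scene [[0.526, 0.85, -0.01, -0.278], [0.651, -0.411, -0.638, -0.324], [-0.547, 0.329, -0.77, 1.106], [0.0, 0.0, 0.0, 1.0]] [[436.30761363   0.         321.25225127]
 [  0.         436.30761363 238.87427481]
 [  0.           0.           1.        ]] [0.02049684 0.         0.         0.         0.        ]
side [[0.999, -0.047, 0.009, -0.556], [-0.018, -0.542, -0.84, 0.028], [0.045, 0.839, -0.543, 1.057], [0.0, 0.0, 0.0, 1.0]] [[479.00311578   0.         319.60650308]
 [  0.         479.00311578 243.40709732]
 [  0.           0.           1.        ]] [-0.01327563  0.          0.          0.          0.        ]
```

View pics/scene0.png

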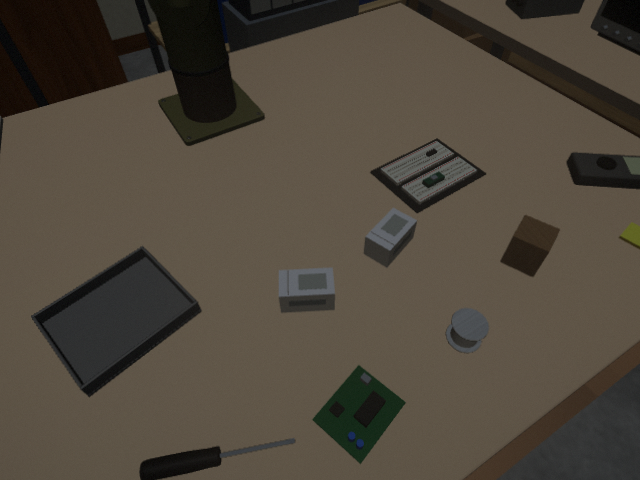

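The scene view shows the cartons at about (307,285) and (391,235), the tray on the left at (117,317), and the breadboard at (428,172). Next I measure the top faces using depth and minAreaRect.

```bash
cat > h.py <<'E'
import numpy as np,cv2
from plant import *
def cloud(n,d,m):
    h,w=d.shape;u,v=np.meshgrid(np.arange(w),np.arange(h))
    xy=cv2.undistortPoints(np.stack([u,v],-1).reshape(-1,1,2).astype(np.float32),m["intrinsics"],np.array(m["dist"])).reshape(h,w,2)
    c=np.dstack([xy[...,0]*d,xy[...,1]*d,d]);V=m["view"]
    return (c-V[:3,3])@V[:3,:3]   # R^T (c - t)
def rect(P,mask):
    pts=P[mask][:,:2].astype(np.float32)
    (c,s,a)=cv2.minAreaRect(pts*1000);return np.round(np.array(c)/1000,4),np.round(s,1),round(a,1),len(pts)
E
python3 - <<'E'
from h import *
for n in("scene","side"):
    d=np.load(f"pics/{n}0.npy");p=cv2.imread(f"pics/{n}0.png");P=cloud(n,d,camera_model(n))
    ok=(d>0)&(P[...,0]>.25)&(P[...,0]<.95)&(abs(P[...,1])<.6)
    m=(ok&(abs(P[...,2]-.05)<.006)).astype(np.uint8)
    k,L,S,C=cv2.connectedComponentsWithStats(m)
    for i in range(1,k):
        if S[i,4]>300: print(n,"top",C[i].round(),np.median(P[L==i],0).round(3),rect(P,L==i))
    m=(ok&(abs(P[...,2]-.028)<.006)).astype(np.uint8)
    k,L,S,C=cv2.connectedComponentsWithStats(m)
    for i in range(1,k):
        if S[i,4]>150: print(n,"rim",C[i].round(),rect(P,L==i),p[L==i].mean(0).round())
E
```

```text
scene top [391. 229.] [0.588 0.109 0.05 ] (array([0.5863, 0.1123]), array([53.3, 93.2]), 19.1, 1187)
scene top [306. 282.] [ 0.606 -0.077  0.05 ] (array([ 0.6045, -0.0759]), array([89.3, 54.3]), 61.3, 1574)
scene top [471. 324.] [0.802 0.098 0.045] (array([0.7997, 0.0968]), array([53.4, 48.6]), 36.6, 351)
scene rim [591. 168.] (array([0.6605, 0.5888]), array([81.2, 74.3]), 51.7, 753) [28. 30. 31.]
scene rim [388. 247.] (array([0.6081, 0.1092]), array([103.5,  45.1]), 80.7, 195) [39. 43. 45.]
scene rim [111. 318.] (array([ 0.4737, -0.3572]), array([173.9, 200.4]), 13.8, 2087) [34. 35. 35.]
scene rim [522. 260.] (array([0.7515, 0.271 ]), array([60.7,  6.8]), 21.9, 187) [21. 29. 37.]
scene rim [307. 302.] (array([ 0.627 , -0.0888]), array([88.6,  3.5]), 61.0, 219) [39. 42. 43.]
scene rim [176. 462.] (array([ 0.742, -0.348]), array([98.4, 19.9]), 68.8, 1057) [15. 17. 18.]
side top [330. 209.] [0.587 0.107 0.049] (array([0.5869, 0.1114]), array([54.1, 95.4]), 19.5, 451)
side top [344. 253.] [ 0.604 -0.081  0.049] (array([ 0.6049, -0.075 ]), array([95.8, 54. ]), 61.1, 680)
side rim [343. 145.] (array([0.66  , 0.5875]), array([87.7, 74.1]), 49.9, 212) [62. 65. 65.]
side rim [343. 268.] (array([ 0.6157, -0.0961]), array([101.5,  45.5]), 30.8, 185) [81. 89. 91.]
side rim [281. 373.] (array([ 0.4742, -0.3557]), array([170.4, 203.7]), 13.8, 1719) [83. 87. 87.]
side rim [442. 358.] (array([ 0.7413, -0.3471]), array([100.3,  19.4]), 70.3, 374) [30. 31. 31.]
```

View pics/side0.png

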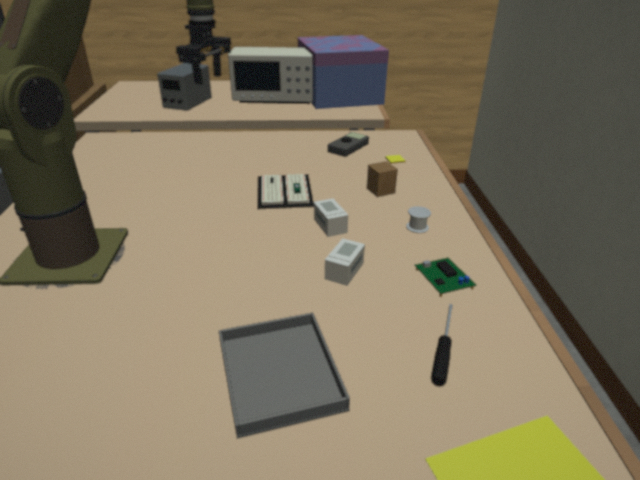

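Both views agree to about 2 mm: 
- carton A (0.587, 0.112), short axis at 19.3°
- carton B (0.605, -0.0755), short axis at -28.8°
- tray (0.474, -0.356)

The heights and sizes also fit. The side view shows the gripper top left at (205,55) and the tray at (282,370), clear. I'll turn first, then go above A.

```bash
cat >> h.py <<'E'
from scipy.spatial.transform import Rotation as Ro
def go(x,y,z,deg=None):
    "remaining shift in tool axes, and turn about tool z to bring tool y to deg (world); sensible if turn~0"
    s=get_state();R=Ro.from_quat(s["eef_rot"]).as_matrix();a=np.degrees(np.arctan2(R[1,1],R[0,1]))
    print("t",round(s["clock"],2),"tcp",np.round(s["tool_pos"],4),"F",np.round(s["contact_force"],2),"yang",round(a,2),"tilt",np.round(R[:2,2],4),"open",round(s["opening"],3),"ff",s["finger_force"],"q",np.round(s["q"],2))
    print("shift",np.round(R.T@(np.array([x,y,z])-s["tool_pos"]),4))
    if deg is not None: t=(a-deg+90)%180-90; print("turn z rad",round(np.radians(t),4))
E
python3 -m inch '1 0 0 0 0 0 0.118;1 0 0 0 0 0 0.118;1 0 0 0 0 0 0.118;1 0 0 0 0 0 0.118;1 0 0 0 0 0 0.118;1 0 0 0 0 0 0.118;1 0 0 0 0 0 0.118;1 0 0 0 0 0 0;1 0 0 0 0 0 0' 20
python3 -c "from h import *;go(.5866,.112,.1,19.3)"
```

```text
clock: 0.85
tool_pos: [0.2487, 0.5731, 0.2149]
eef_rot: [0.578, 0.816, -0.0, 0.0]
contact_force: [0.3, 0.4, 0.3]
opening: 1.0
finger_force: 0.0
t 0.85 tcp [0.2487 0.5731 0.2149] F [0.3  0.41 0.31] yang 19.4 tilt [ 0.     -0.0009] open 1.0 ff 0.0 q [-1.26  0.69  0.05  1.57 -0.04  0.88 -0.86]
shift [-0.547   0.1656  0.1153]
turn z rad 0.0017
```

```bash
python3 -m inch '1 -.0274 .0083 0 0 0 0;1 -.0274 .0083 0 0 0 0;1 -.0274 .0083 0 0 0 0;1 -.0274 .0083 0 0 0 0;1 -.0274 .0083 0 0 0 0;1 -.0274 .0083 0 0 0 0;1 -.0274 .0083 0 0 0 0;1 -.0274 .0083 0 0 0 0;1 -.0274 .0083 0 0 0 0;1 -.0274 .0083 0 0 0 0;1 -.0274 .0083 0 0 0 0;1 -.0274 .0083 0 0 0 0;1 -.0274 .0083 0 0 0 0;1 -.0274 .0083 0 0 0 0;1 -.0274 .0083 0 0 0 0;1 -.0274 .0083 0 0 0 0;1 -.0274 .0083 0 0 0 0;1 -.0274 .0083 0 0 0 0;1 -.0274 .0083 0 0 0 0;1 -.0274 .0083 0 0 0 0'
python3 -m inch '1 0 0 0 0 0 0;1 0 0 0 0 0 0;1 0 0 0 0 0 0'
python3 - <<'E'
from h import *
go(.5866,.112,.1,19.3)
m=camera_model("wrist");p,d=snapshot("wrist");cv2.imwrite("pics/w1.png",p[:,:,::-1])
P=cloud("wrist",d,m);M=((d>0)&(abs(P[...,2]-.05)<.006)).astype(np.uint8)
k,L,S,C=cv2.connectedComponentsWithStats(M)
for i in range(1,k):
    if S[i,4]>500:print(C[i].round(),S[i],rect(P,L==i),np.median(P[L==i],0).round(3))
E
```

```text
clock: 2.52
tool_pos: [0.5865, 0.109, 0.2151]
eef_rot: [0.578, 0.816, 0.0, -0.0]
contact_force: [0.5, 0.4, -0.2]
opening: 0.998
finger_force: 0.0
clock: 2.77
tool_pos: [0.5853, 0.1111, 0.215]
eef_rot: [0.578, 0.816, 0.0, -0.001]
contact_force: [-0.9, 0.9, -0.2]
opening: 1.003
finger_force: 0.0
t 2.77 tcp [0.5853 0.1111 0.215 ] F [-0.91  0.94 -0.19] yang 19.32 tilt [-0.001  0.001] open 1.003 ff 0.0 q [-0.25  0.65 -0.03  1.66  0.02  0.83  0.05]
shift [0.0003 0.0016 0.115 ]
turn z rad 0.0004
[534.  61.] [528  21  16  78 599] (array([0.7136, 0.2875]), array([13.1, 61. ]), 35.0, 599) [0.712 0.289 0.05 ]
[321. 203.] [ 291  154   60   99 5637] (array([0.5866, 0.1147]), array([52.1, 90.3]), 19.5, 5637) [0.586 0.117 0.05 ]
[519. 287.] [ 491  262   56   51 1801] (array([0.7991, 0.1007]), array([54.8, 53.9]), 27.8, 1801) [0.799 0.102 0.045]
[265. 399.] [234 391  64  26 871] (array([ 0.6036, -0.108 ]), array([66.8, 33.9]), 20.6, 871) [ 0.602 -0.104  0.05 ]
```

View pics/w1.png

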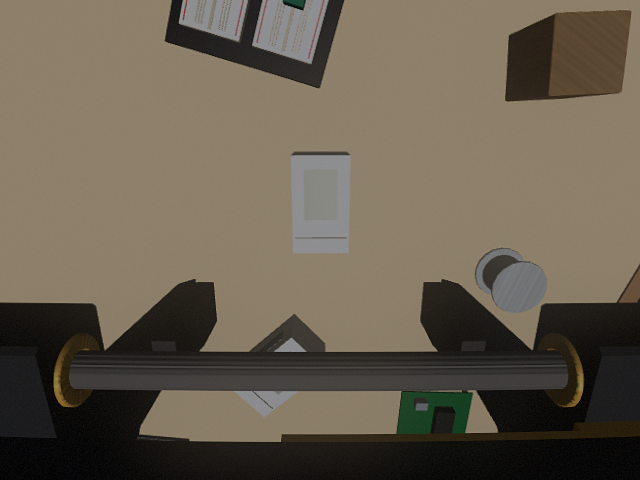

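The wrist view shows carton A at (321,203), square to the fingers and centred to within a few mm, with nothing in the way. Descending to TCP z = 0.024 and gripping.

```bash
python3 -m inch '1 0 .0014 .023 0 0 0;1 0 0 .023 0 0 0;1 0 0 .023 0 0 0;1 0 0 .023 0 0 0;1 0 0 .023 0 0 0;1 0 0 .023 0 0 0;1 0 0 .023 0 0 0;1 0 0 .015 0 0 0;1 0 0 .01 0 0 0;1 0 0 .005 0 0 0;1 0 0 0 0 0 0;1 0 0 0 0 0 0'
python3 -m inch '-1 0 0 0 0 0 0;-1 0 0 0 0 0 0;-1 0 0 0 0 0 0;-1 0 0 0 0 0 0;-1 0 0 0 0 0 0;-1 0 0 0 0 0 0;-1 0 0 0 0 0 0;-1 0 0 0 0 0 0;-1 0 0 0 0 0 0;-1 0 0 0 0 0 0' 20
python3 -c "from h import *;go(.5866,.112,.024,19.3)"
```

```text
clock: 3.82
tool_pos: [0.5876, 0.1115, 0.0248]
eef_rot: [0.579, 0.815, 0.0, 0.0]
contact_force: [-0.3, -0.1, 0.5]
opening: 0.999
finger_force: 0.0
clock: 4.65
tool_pos: [0.5875, 0.1108, 0.0244]
eef_rot: [0.579, 0.815, 0.0, 0.0]
contact_force: [0.4, 0.6, 2.9]
opening: 0.584
finger_force: 20.0
t 4.65 tcp [0.5875 0.1108 0.0244] F [0.42 0.65 2.93] yang 19.19 tilt [0.0006 0.0002] open 0.584 ff 19.999959468841553 q [-0.25  0.92 -0.02  1.78  0.04  0.44  0.03]
shift [ 0.0014 -0.0005  0.0004]
turn z rad -0.0019
```

```bash
python3 -m inch '-1 0 0 -.004 0 0 0;-1 0 0 -.006 0 0 0;-1 0 0 -.006 0 0 0;-1 0 0 -.004 0 0 0;-1 0 0 0 0 0 0;-1 0 0 0 0 0 0;-1 0 0 0 0 0 0;-1 0 0 0 0 0 0'
for i in 1 2 3 4; do python3 -m inch '-1 0 0 0 0 0 0' | egrep "force|pos"; done
```

```text
clock: 5.32
tool_pos: [0.587, 0.1108, 0.044]
eef_rot: [0.579, 0.815, -0.0, -0.0]
contact_force: [0.0, 0.6, -4.1]
opening: 0.583
finger_force: 20.0
tool_pos: [0.587, 0.1108, 0.0439]
contact_force: [0.6, -0.8, -3.8]
finger_force: 20.0
tool_pos: [0.5871, 0.1108, 0.044]
contact_force: [-0.1, -0.3, -3.8]
finger_force: 20.0
tool_pos: [0.5872, 0.1108, 0.0441]
contact_force: [0.5, -0.1, -3.8]
finger_force: 20.0
tool_pos: [0.5872, 0.1108, 0.0441]
contact_force: [-0.5, 0.5, -3.8]
finger_force: 20.0
```

It lifts at 3.8 N, so this is the full carton. Raising it, then carrying it to the tray.

```bash
python3 -m inch '-1 0 0 -.01 0 0 0;-1 0 0 -.02 0 0 0;-1 0 0 -.02 0 0 0;-1 0 0 -.02 0 0 0;-1 0 0 -.02 0 0 0;-1 0 0 -.01 0 0 0;-1 -.006 -.0039 0 0 0 0;-1 -.014 -.009 0 0 0 0;-1 -.02 -.013 0 0 0 0;-1 -.02 -.013 0 0 0 0;-1 -.02 -.013 0 0 0 0;-1 -.02 -.013 0 0 0 0;-1 -.02 -.013 0 0 0 0;-1 -.02 -.013 0 0 0 0;-1 -.02 -.013 0 0 0 0;-1 -.02 -.013 0 0 0 0;-1 -.02 -.013 0 0 0 0;-1 -.02 -.013 0 0 0 0;-1 -.02 -.013 0 0 0 0;-1 -.02 -.013 0 0 0 0' 25
python3 -m inch '-1 -.02 -.013 0 0 0 0;-1 -.02 -.013 0 0 0 0;-1 -.02 -.013 0 0 0 0;-1 -.02 -.013 0 0 0 0;-1 -.02 -.013 0 0 0 0;-1 -.02 -.013 0 0 0 0;-1 -.014 -.009 0 0 0 0;-1 -.008 -.005 0 0 0 0;-1 0 0 0 0 0 0;-1 0 0 0 0 0 0;-1 0 0 0 0 0 0;-1 0 0 0 0 0 0'
python3 -c "from h import *;go(.474,-.356,.03,13.8)"
```

```text
clock: 7.32
tool_pos: [0.5116, -0.1917, 0.1432]
eef_rot: [0.579, 0.815, -0.0, -0.001]
contact_force: [0.5, -1.1, -3.5]
opening: 0.576
finger_force: 25.0
clock: 8.32
tool_pos: [0.4738, -0.3525, 0.144]
eef_rot: [0.578, 0.816, 0.001, -0.0]
contact_force: [-0.3, 0.3, -3.6]
opening: 0.581
finger_force: 25.0
t 8.32 tcp [ 0.4738 -0.3525  0.144 ] F [-0.29  0.33 -3.63] yang 19.36 tilt [0.0001 0.0016] open 0.581 ff 24.998508095741272 q [ 0.64  0.73 -0.14  1.74  0.15  0.68  0.76]
shift [-0.0036 -0.001   0.114 ]
turn z rad 0.097
```

```bash
python3 -m inch '-1 -.0036 0 0 0 0 .097;-1 0 0 .01 0 0 0;-1 0 0 .018 0 0 0;-1 0 0 .02 0 0 0;-1 0 0 .02 0 0 0;-1 0 0 .018 0 0 0;-1 0 0 .012 0 0 0;-1 0 0 .008 0 0 0;-1 0 0 .002 0 0 0;-1 0 0 0 0 0 0;-1 0 0 0 0 0 0'
python3 -m inch '-1 0 0 .001 0 0 0;-1 0 0 .001 0 0 0;-1 0 0 .001 0 0 0;-1 0 0 .001 0 0 0;-1 0 0 0 0 0 0;-1 0 0 0 0 0 0'
```

```text
clock: 9.23
tool_pos: [0.4749, -0.3583, 0.0368]
eef_rot: [0.618, 0.786, 0.0, 0.001]
contact_force: [-0.6, 0.3, -3.7]
opening: 0.575
finger_force: 25.0
clock: 9.73
tool_pos: [0.4742, -0.358, 0.0322]
eef_rot: [0.618, 0.786, 0.0, -0.0]
contact_force: [-0.4, -0.8, -3.5]
opening: 0.577
finger_force: 25.0
```

```bash
python3 -m inch '-1 0 0 .001 0 0 0;-1 0 0 .0005 0 0 0;-1 0 0 0 0 0 0;-1 0 0 0 0 0 0'
```

```text
clock: 10.07
tool_pos: [0.4742, -0.358, 0.0306]
eef_rot: [0.618, 0.786, 0.0, -0.0]
contact_force: [-0.1, -0.3, -3.6]
opening: 0.578
finger_force: 25.0
```

```bash
python3 -m inch '-1 0 0 .001 0 0 0;-1 0 0 .0005 0 0 0;-1 0 0 0 0 0 0;-1 0 0 0 0 0 0'
```

```text
clock: 10.4
tool_pos: [0.4743, -0.3582, 0.0294]
eef_rot: [0.618, 0.786, 0.0, 0.0]
contact_force: [-0.1, 0.2, -0.6]
opening: 0.578
finger_force: 25.0
```

The floor has taken the weight. Pressing 0.5 mm more, opening partly, and rising.

```bash
python3 -m inch '-1 0 0 .0005 0 0 0;-1 0 0 0 0 0 0;.3 0 0 0 0 0 0;.6 0 0 0 0 0 0;.6 0 0 0 0 0 0;.6 0 0 0 0 0 0;.6 0 0 0 0 0 0;.6 0 0 0 0 0 0'
python3 -m inch '.6 0 0 -.004 0 0 0;.6 0 0 -.01 0 0 0;.6 0 0 -.02 0 0 0;.6 0 0 -.03 0 0 0;.6 0 0 -.03 0 0 0;.6 0 0 -.03 0 0 0;.6 0 0 -.03 0 0 0;.6 0 0 -.01 0 0 0;.6 0 0 0 0 0 0;.6 0 0 0 0 0 0;.6 0 0 0 0 0 0'
python3 - <<'E'
from h import *
go(.474,-.356,.2,13.8)
m=camera_model("side");p,d=snapshot("side");cv2.imwrite("pics/s2.png",p[:,:,::-1])
m2=camera_model("scene");p2,d2=snapshot("scene");cv2.imwrite("pics/c2.png",p2[:,:,::-1])
for n,mm,dd in(("side",m,d),("scene",m2,d2)):
    P=cloud(n,dd,mm);M=((dd>0)&(P[...,2]>.043)&(P[...,2]<.062)&(P[...,0]<.75)&(P[...,0]>.3)&(abs(P[...,1])<.5)).astype(np.uint8)
    k,L,S,C=cv2.connectedComponentsWithStats(M)
    for i in range(1,k):
        if S[i,4]>200:print(n,C[i].round(),rect(P,L==i),np.median(P[L==i],0).round(3))
E
```

```text
clock: 11.07
tool_pos: [0.4743, -0.358, 0.0286]
eef_rot: [0.618, 0.786, 0.0, -0.0]
contact_force: [-0.3, 0.4, -0.2]
opening: 0.799
finger_force: 0.0
clock: 11.98
tool_pos: [0.4732, -0.3574, 0.1914]
eef_rot: [0.618, 0.786, -0.0, -0.001]
contact_force: [0.2, 1.0, -0.5]
opening: 0.803
finger_force: 0.0
t 11.98 tcp [ 0.4732 -0.3574  0.1914] F [ 0.21  1.   -0.49] yang 13.65 tilt [-0.0024  0.0016] open 0.803 ff 0.0 q [ 0.64  0.67 -0.12  1.69  0.11  0.79  0.71]
shift [ 0.0012  0.0011 -0.0086]
turn z rad -0.0027
side [345. 253.] (array([ 0.6047, -0.0763]), array([94.1, 53.2]), 60.9, 692) [ 0.604 -0.082  0.049]
side [278. 354.] (array([ 0.4737, -0.3557]), array([52.4, 93.9]), 14.0, 1601) [ 0.475 -0.364  0.054]
scene [306. 283.] (array([ 0.6046, -0.0761]), array([89.5, 54.8]), 61.7, 1583) [ 0.607 -0.077  0.05 ]
scene [110. 303.] (array([ 0.4744, -0.3569]), array([57. , 89.8]), 13.3, 1940) [ 0.479 -0.358  0.055]
```

View pics/s2.png

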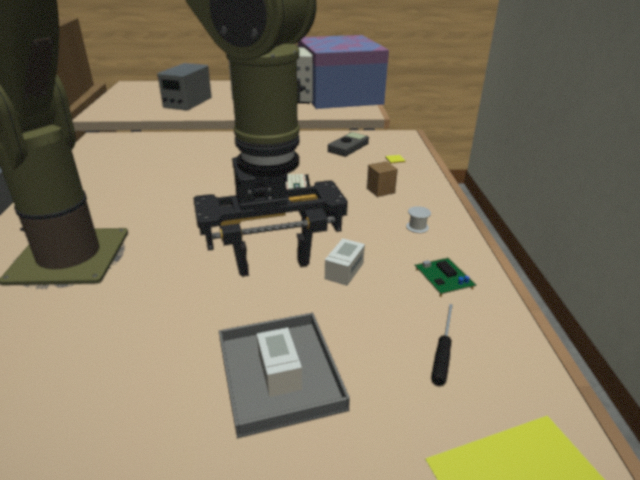

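The full carton sits flat in the middle of the tray at (278,360), its top at 0.055 m as it should be. The other carton at (345,262) has not moved, and the gripper is clear.

```bash
python3 -c "
from plant import *
print(r.finish_job())"
```

```text
the job is handed in; nothing more can be done
None
```

The full carton, which weighed 3.8 N on lifting, rests flat in the middle of the grey tray; the other carton was never touched, and the job is handed in at about 12 s (no verdict was returned).

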